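# Clamp up a row of handle blocks in the drilling jig

## Robot

A 6-joint arm with a two-finger parallel gripper is mounted at the origin on the work surface. World frame = base frame: x ahead of the robot, y to its left, z up, the work surface at z = 0. Lengths are in mm, angles in rad, forces in N, time in s.
With the tool pointing down it reaches from about 275 to 1000 mm from the base axis. Payload 8.4 kg.
Tool frame: the origin (TCP) lies at the very end of the fingers, on their centre line; the grasp point (between the pads) lies 19 mm behind it; z points along the fingers, y is the direction in which the jaws open and shut (so a half turn about z gives the same grasp; the last joint's range is limited). The gripper opens to 85 mm and grips with 20 to 120 N. Pads are 22 mm wide; open, the fingers measure 114 mm over their backs; the gripper's body (76 mm by 85 mm) begins 54 mm behind the grasp point. The pads swing forward as they close: fully open they stand 13 mm farther back than shut.
Start: joints at [1.123, 0.353, 1.633, -0, 1.155, -0.002], TCP at [269.486, 563.919, 231.281] pointing down, gripper open.
Joint ranges: [-2.63, 2.63], [-0.92, 2.1], [0.06, 2.66], [-1.3, 4.44], [0, 2.69], [-3.02, 3.02]. Speed limits (rad/s): [2.22, 2.22, 2.79, 3.14, 3.14, 3.14].

## Interface

Orientations are given as [roll, pitch, yaw] about the fixed x, y, z axes, in that order (R = Rz(yaw) Ry(pitch) Rx(roll)).
In Python, from rig import sense, grab_frame, get_calibration, sign_off, boxes_of, trace gives the robot as it stands.
- The arm moves only by the tool servo_tool, never from a script. Its argument "rows" is a list of rows, each a list of 3 entries, a list of its own where there are three numbers: the finger opening in mm, from 0 to 85.4, then the shift along the tool's x, y, z in mm, then the turn, a rotation vector about the tool's x, y, z in degrees. A call has 1 to 8 rows; each row shifts and turns the commanded pose from where the row before left it, along the tool's axes as they then stand; what a row does not reach is not made up. A row lasts 1/8 s, in which the tool goes at most 62.5 mm and 10.7 degrees, less where a joint would pass 70% of its speed; a pose out of reach is approached as far as the arm can. A call is refused whole if a number of a shift passes 62.5 or a number of a turn 10.7, either way. A call with a gripper value outside its range is refused whole. The fingers move at their own pace and stop on an object; "force" is the grip in N (left out, the last holds). Time passes only in rows, so rows that do not move let the fingers close. It gives the time, the measured TCP pose, the force and the opening at its end, in the units of the state.
- sense(): the state, without advancing time (a new reading comes with each control period).
- grab_frame(name): name is "scene" or "side" or "wrist"; returns the picture (420x560x3 uint8, blue, green, red); there is no depth.
- get_calibration(name): a dict with "intrinsics" (3x3 intrinsics, pixels), "world_to_cam" (4x4, takes a point from world to camera coordinates). Camera axes: x right, y down, z forward; pixel columns grow to the right and rows downward; lengths in mm; the calibration is good to about 2 mm. A picture is of the moment at which its call begins: read the wrist's pose just before it. get_calibration takes no time and is no camera call; for the wrist camera it gives the pose at the moment of the call.
- sign_off(): hands the job in, once; it reports no verdict.
Trained networks look in the newest picture that a camera, given by its name, has taken for a name from the list of things; names that differ only in an ending like _2 or _b are one class to them, and where a whole thing is asked for, a point or a joint stands for the part that bears it (a point fixed in the world has none). Each returns a list of dicts, best first, with "conf" (0 to 1); they miss things now and then, are a little off and sometimes report something else, mostly with a low value. They report only what shows in the picture. A call takes as long as a camera call. They do not tell look-alikes from the thing itself.
- boxes_of(camera, thing): "centre" ([x, y, z] in mm, in the coordinates of the camera as it stood for that picture, good to about 4 mm: the middle of the surface that is visible of it).
- trace(camera, thing): "mask" (420x560 bool, what is visible of it).
The state is a dict: "clock": time; "qpos": joint angles; "qvel": joint speeds; "joint_efforts": joint torques, N m; "eef_pos": TCP position; "tcp_rot": TCP orientation; "contact_force": force on the tool from outside, world axes, zero at the start; "wrist_torque": the same for the moment, N m; "opening": opening from 0.0 (shut) to 1.0 (fully open).
Only numpy, scipy, OpenCV 4.12 (cv2) and the standard library are available. Lean on these libraries where they do the work, as an engineer would, in place of code of your own. Each camera call takes 0.05 s, during which the arm holds its last target. There are 200 camera calls.

## Task

Wind the drilling jig's clamp jaw fully back with its wing knob (anticlockwise), and stand all the loose beech blocks in one line against the low fence, outside the black line, upright, square and side by side with their long faces towards one another. Then push the whole row along the fence as one block into the clamp, sliding it and never lifting a block into or out of the clamp, until it is hard against the end stop with no gaps and no block askew. Finally turn the knob clockwise until it goes stiff and give it an eighth of a turn (45 degrees) more, so that the row is held flush to the fence, and leave the other things on the bench where they are.

Things in the scene. Friction and masses are not known exactly. Their poses are not given: they have to be found in the camera images.
- jig: drilling jig bolted to the bench. Origin at bench height in the inside corner of fence and end stop. Fence face: plane x = 0; stop face: plane y = 0. y runs along the fence from the stop through the clamp to the open end, x from the fence across the lane to the jaw. Lane floor is the bench. Fence 18 mm thick, 24 mm high in the clamp (y -20..180 mm), 8 mm high beyond (to y = 432). Stop 24 mm high
- entry (a point): the black line (5 mm wide) across the lane at the clamp's entry: point on the bench at the fence face, on the line's outer edge, jig y = 190 mm. The row is lined up beyond it, between it and jig y = 450 mm. Axes as the jig's
- jaw_face (a point): dark wooden jaw bar of the clamp, parallel to the fence, 24 mm high, jig y 2..178 mm, open end bevelled: middle of the foot of the face that meets the blocks. It is at jig x = 61 mm minus 3 mm per rad of the knob. The grey clamp body behind it (jig x 94..154, y 30..140 mm) is 34 mm high and carries the knob. Axes as the jig's
- knob (a joint): angle of the clamp's black wing knob, rad, vertical axis. 0 = jaw fully back (hard stop); grows clockwise seen from above, moving the jaw 3 mm per rad to the fence; end 4.8. Starts at 0.8..2.0, stays where left, steady drag 0.13 N m. The sprung jaw meets the blocks at about 3.0 rad: there the resistance steps up by 0.09 N m, then 0.04 N m per rad. No rise if empty
- knob_grip (a point): the point to grip on the wing knob: on its axis, jig x = 124, y = 85 mm, 71 mm above the bench. The wing is an upright bar 42 mm long, 14 mm thick, from 46 to 78 mm above the bench, over a disc of 44 mm. The frame turns with the knob: x along the bar, z up. At knob angle 0 the bar lies along the jig's x; it turns clockwise from above as the angle grows
- block1_c (a point): the centre of a plain pale beech block (it may be absent), 52 mm long (its x axis), 34 mm thick (its y axis), 30 mm high (its z axis, up), about 40 g; the blocks are all alike. In the row the 52 mm side lies across the lane (its x axis along the jig's x axis, either way round) and the 52 x 30 mm faces touch
- block2_c (a point): the centre of a plain pale beech block (it may be absent), 52 mm long (its x axis), 34 mm thick (its y axis), 30 mm high (its z axis, up), about 40 g; the blocks are all alike. In the row the 52 mm side lies across the lane (its x axis along the jig's x axis, either way round) and the 52 x 30 mm faces touch
- block3_c (a point): the centre of a plain pale beech block (it may be absent), 52 mm long (its x axis), 34 mm thick (its y axis), 30 mm high (its z axis, up), about 40 g; the blocks are all alike. In the row the 52 mm side lies across the lane (its x axis along the jig's x axis, either way round) and the 52 x 30 mm faces touch
- block4_c (a point): the centre of a plain pale beech block (it may be absent), 52 mm long (its x axis), 34 mm thick (its y axis), 30 mm high (its z axis, up), about 40 g; the blocks are all alike. In the row the 52 mm side lies across the lane (its x axis along the jig's x axis, either way round) and the 52 x 30 mm faces touch
- block5_c (a point): the centre of a plain pale beech block (it may be absent), 52 mm long (its x axis), 34 mm thick (its y axis), 30 mm high (its z axis, up), about 40 g; the blocks are all alike. In the row the 52 mm side lies across the lane (its x axis along the jig's x axis, either way round) and the 52 x 30 mm faces touch
- glue: bystander: white glue bottle, 60 mm across, 160 mm high; origin under its centre
- bowl: bystander: steel bowl, 110 mm across, 40 mm high; origin under its centre
- tape: bystander: tape measure, 70 x 40 x 62 mm high; origin under its centre
- driver: bystander: screwdriver lying on the bench
- hammer: bystander: hammer lying on the bench
- offcut: bystander: plywood offcut, 160 x 70 x 19 mm; origin under its centre
- jar: bystander: jar, 70 mm across, 90 mm high; origin under its centre
There are look-alikes about, which are no part of the job. What is shaped like the part that bears block3_c but pink is not meant.

How it is judged (in metres and radians):
On the way, in this order (a step that is already met when the one before it is completed fails the run):
1. jaw wound back (knob under 0.2 rad); every block upright on the bench outside the black line (4 mm over allowed), square within 0.2 rad, within 10 mm of the fence (x of block1_c in the frame of jig between 0.023 and 0.036 m and y of block1_c in the frame of jig between 0.203 and 0.435 m and height (world z) of block1_c between 0.011 and 0.019 m and angle between each of block1_c, block2_c, block3_c, block4_c, block5_c's own z axis and vertical below 0.1 rad and angle between the x axis of each of block1_c, block2_c, block3_c, block4_c, block5_c and the x axis of jig, either way round below 0.2 rad and x of block2_c in the frame of jig between 0.023 and 0.036 m and y of block2_c in the frame of jig between 0.203 and 0.435 m and height (world z) of block2_c between 0.011 and 0.019 m and x of block3_c in the frame of jig between 0.023 and 0.036 m and y of block3_c in the frame of jig between 0.203 and 0.435 m and height (world z) of block3_c between 0.011 and 0.019 m and x of block4_c in the frame of jig between 0.023 and 0.036 m and y of block4_c in the frame of jig between 0.203 and 0.435 m and height (world z) of block4_c between 0.011 and 0.019 m and x of block5_c in the frame of jig between 0.023 and 0.036 m and y of block5_c in the frame of jig between 0.203 and 0.435 m and height (world z) of block5_c between 0.011 and 0.019 m and value of joint knob below 0.2 rad), for 0.2 s.
2. jaw still clear (knob under 2.8 rad); blocks one closed row at the end stop (3 mm, plus 1 mm per block ahead), within 9 mm of the fence, square within 0.15 rad ((y of block1_c in the frame of jig between 0.014 and 0.02 m or y of block1_c in the frame of jig between 0.048 and 0.055 m or y of block1_c in the frame of jig between 0.082 and 0.09 m or y of block1_c in the frame of jig between 0.116 and 0.125 m or y of block1_c in the frame of jig between 0.15 and 0.16 m) and (y of block2_c in the frame of jig between 0.014 and 0.02 m or y of block2_c in the frame of jig between 0.048 and 0.055 m or y of block2_c in the frame of jig between 0.082 and 0.09 m or y of block2_c in the frame of jig between 0.116 and 0.125 m or y of block2_c in the frame of jig between 0.15 and 0.16 m) and (y of block3_c in the frame of jig between 0.014 and 0.02 m or y of block3_c in the frame of jig between 0.048 and 0.055 m or y of block3_c in the frame of jig between 0.082 and 0.09 m or y of block3_c in the frame of jig between 0.116 and 0.125 m or y of block3_c in the frame of jig between 0.15 and 0.16 m) and (y of block4_c in the frame of jig between 0.014 and 0.02 m or y of block4_c in the frame of jig between 0.048 and 0.055 m or y of block4_c in the frame of jig between 0.082 and 0.09 m or y of block4_c in the frame of jig between 0.116 and 0.125 m or y of block4_c in the frame of jig between 0.15 and 0.16 m) and (y of block5_c in the frame of jig between 0.014 and 0.02 m or y of block5_c in the frame of jig between 0.048 and 0.055 m or y of block5_c in the frame of jig between 0.082 and 0.09 m or y of block5_c in the frame of jig between 0.116 and 0.125 m or y of block5_c in the frame of jig between 0.15 and 0.16 m) and (y of block1_c in the frame of jig between 0.014 and 0.02 m or y of block2_c in the frame of jig between 0.014 and 0.02 m or y of block3_c in the frame of jig between 0.014 and 0.02 m or y of block4_c in the frame of jig between 0.014 and 0.02 m or y of block5_c in the frame of jig between 0.014 and 0.02 m or y of each of block1_c, block2_c, block3_c, block4_c, block5_c in the frame of jig below 0.034 m) and (y of block1_c in the frame of jig between 0.048 and 0.055 m or y of block2_c in the frame of jig between 0.048 and 0.055 m or y of block3_c in the frame of jig between 0.048 and 0.055 m or y of block4_c in the frame of jig between 0.048 and 0.055 m or y of block5_c in the frame of jig between 0.048 and 0.055 m or y of each of block1_c, block2_c, block3_c, block4_c, block5_c in the frame of jig below 0.068 m) and (y of block1_c in the frame of jig between 0.082 and 0.09 m or y of block2_c in the frame of jig between 0.082 and 0.09 m or y of block3_c in the frame of jig between 0.082 and 0.09 m or y of block4_c in the frame of jig between 0.082 and 0.09 m or y of block5_c in the frame of jig between 0.082 and 0.09 m or y of each of block1_c, block2_c, block3_c, block4_c, block5_c in the frame of jig below 0.102 m) and (y of block1_c in the frame of jig between 0.116 and 0.125 m or y of block2_c in the frame of jig between 0.116 and 0.125 m or y of block3_c in the frame of jig between 0.116 and 0.125 m or y of block4_c in the frame of jig between 0.116 and 0.125 m or y of block5_c in the frame of jig between 0.116 and 0.125 m or y of each of block1_c, block2_c, block3_c, block4_c, block5_c in the frame of jig below 0.136 m) and x of block1_c in the frame of jig between 0.023 and 0.035 m and height (world z) of block1_c between 0.011 and 0.019 m and angle between each of block1_c, block2_c, block3_c, block4_c, block5_c's own z axis and vertical below 0.08 rad and angle between the x axis of each of block1_c, block2_c, block3_c, block4_c, block5_c and the x axis of jig, either way round below 0.15 rad and x of block2_c in the frame of jig between 0.023 and 0.035 m and height (world z) of block2_c between 0.011 and 0.019 m and x of block3_c in the frame of jig between 0.023 and 0.035 m and height (world z) of block3_c between 0.011 and 0.019 m and x of block4_c in the frame of jig between 0.023 and 0.035 m and height (world z) of block4_c between 0.011 and 0.019 m and x of block5_c in the frame of jig between 0.023 and 0.035 m and height (world z) of block5_c between 0.011 and 0.019 m and value of joint knob below 2.8 rad), for 0.2 s.
3. the knob is turned 0.4 to 1.2 rad past the point of contact (to 3.4 to 4.2 rad) on the closed row ((y of block1_c in the frame of jig between 0.014 and 0.02 m or y of block1_c in the frame of jig between 0.048 and 0.055 m or y of block1_c in the frame of jig between 0.082 and 0.09 m or y of block1_c in the frame of jig between 0.116 and 0.125 m or y of block1_c in the frame of jig between 0.15 and 0.16 m) and (y of block2_c in the frame of jig between 0.014 and 0.02 m or y of block2_c in the frame of jig between 0.048 and 0.055 m or y of block2_c in the frame of jig between 0.082 and 0.09 m or y of block2_c in the frame of jig between 0.116 and 0.125 m or y of block2_c in the frame of jig between 0.15 and 0.16 m) and (y of block3_c in the frame of jig between 0.014 and 0.02 m or y of block3_c in the frame of jig between 0.048 and 0.055 m or y of block3_c in the frame of jig between 0.082 and 0.09 m or y of block3_c in the frame of jig between 0.116 and 0.125 m or y of block3_c in the frame of jig between 0.15 and 0.16 m) and (y of block4_c in the frame of jig between 0.014 and 0.02 m or y of block4_c in the frame of jig between 0.048 and 0.055 m or y of block4_c in the frame of jig between 0.082 and 0.09 m or y of block4_c in the frame of jig between 0.116 and 0.125 m or y of block4_c in the frame of jig between 0.15 and 0.16 m) and (y of block5_c in the frame of jig between 0.014 and 0.02 m or y of block5_c in the frame of jig between 0.048 and 0.055 m or y of block5_c in the frame of jig between 0.082 and 0.09 m or y of block5_c in the frame of jig between 0.116 and 0.125 m or y of block5_c in the frame of jig between 0.15 and 0.16 m) and (y of block1_c in the frame of jig between 0.014 and 0.02 m or y of block2_c in the frame of jig between 0.014 and 0.02 m or y of block3_c in the frame of jig between 0.014 and 0.02 m or y of block4_c in the frame of jig between 0.014 and 0.02 m or y of block5_c in the frame of jig between 0.014 and 0.02 m or y of each of block1_c, block2_c, block3_c, block4_c, block5_c in the frame of jig below 0.034 m) and (y of block1_c in the frame of jig between 0.048 and 0.055 m or y of block2_c in the frame of jig between 0.048 and 0.055 m or y of block3_c in the frame of jig between 0.048 and 0.055 m or y of block4_c in the frame of jig between 0.048 and 0.055 m or y of block5_c in the frame of jig between 0.048 and 0.055 m or y of each of block1_c, block2_c, block3_c, block4_c, block5_c in the frame of jig below 0.068 m) and (y of block1_c in the frame of jig between 0.082 and 0.09 m or y of block2_c in the frame of jig between 0.082 and 0.09 m or y of block3_c in the frame of jig between 0.082 and 0.09 m or y of block4_c in the frame of jig between 0.082 and 0.09 m or y of block5_c in the frame of jig between 0.082 and 0.09 m or y of each of block1_c, block2_c, block3_c, block4_c, block5_c in the frame of jig below 0.102 m) and (y of block1_c in the frame of jig between 0.116 and 0.125 m or y of block2_c in the frame of jig between 0.116 and 0.125 m or y of block3_c in the frame of jig between 0.116 and 0.125 m or y of block4_c in the frame of jig between 0.116 and 0.125 m or y of block5_c in the frame of jig between 0.116 and 0.125 m or y of each of block1_c, block2_c, block3_c, block4_c, block5_c in the frame of jig below 0.136 m) and x of block1_c in the frame of jig between 0.0235 and 0.0285 m and height (world z) of block1_c between 0.011 and 0.019 m and angle between each of block1_c, block2_c, block3_c, block4_c, block5_c's own z axis and vertical below 0.06 rad and angle between the x axis of each of block1_c, block2_c, block3_c, block4_c, block5_c and the x axis of jig, either way round below 0.05 rad and x of block2_c in the frame of jig between 0.0235 and 0.0285 m and height (world z) of block2_c between 0.011 and 0.019 m and x of block3_c in the frame of jig between 0.0235 and 0.0285 m and height (world z) of block3_c between 0.011 and 0.019 m and x of block4_c in the frame of jig between 0.0235 and 0.0285 m and height (world z) of block4_c between 0.011 and 0.019 m and x of block5_c in the frame of jig between 0.0235 and 0.0285 m and height (world z) of block5_c between 0.011 and 0.019 m and value of joint knob between 3.4 and 4.2 rad), for 0.3 s.
At the end, for the whole second after the job is handed in: all blocks upright (0.06 rad) in one closed row at the stop (each within 3 mm, plus 1 mm per block ahead of it, of its gapless place), flush to the fence within 2.5 mm and square within 0.05 rad; knob 0.4 to 1.2 rad past where it went stiff (at 3.4 to 4.2 rad) (all of step 3); the robot touches nothing.
It fails at once if a block is lowered into or lifted out of the clamp between jaw and fence (its centre 30 to 48 mm above the bench there) ((x of block1_c in the frame of jig between 0 and 0.065 m and y of block1_c in the frame of jig between 0 and 0.164 m and height (world z) of block1_c between 0.03 and 0.048 m) or (x of block2_c in the frame of jig between 0 and 0.065 m and y of block2_c in the frame of jig between 0 and 0.164 m and height (world z) of block2_c between 0.03 and 0.048 m) or (x of block3_c in the frame of jig between 0 and 0.065 m and y of block3_c in the frame of jig between 0 and 0.164 m and height (world z) of block3_c between 0.03 and 0.048 m) or (x of block4_c in the frame of jig between 0 and 0.065 m and y of block4_c in the frame of jig between 0 and 0.164 m and height (world z) of block4_c between 0.03 and 0.048 m) or (x of block5_c in the frame of jig between 0 and 0.065 m and y of block5_c in the frame of jig between 0 and 0.164 m and height (world z) of block5_c between 0.03 and 0.048 m)).
It fails at once if a bystander is moved more than 60 mm (distance of any of glue, bowl, tape, driver, hammer, offcut, jar from where it was at the start of the episode above 0.06 m).
Of block1, block2, block3, block4, block5 only 3 to 5 are there at a start; the rules pass over those that are not, and their reading is None.
At some moment in a run one of block1, block2, block3, block4, block5 may be knocked a few centimetres aside while the robot is not near it.
It also fails if it takes over 210 s, if anything falls off the work surface, if the arm or the gripper's body presses on something with over 40 N, if the wrist force passes 120 N, or if a joint passes its speed limit or range.

## Working session

There is one attempt and no reset: what is moved stays moved. The work goes in short steps, Python scripts to look and compute and a tool call to move; the robot and the scene stay as the last step left them, time stands still between calls to the robot, and variables do not carry over. Pictures are saved under pics/ and viewed, about 12 in all and at most 16, crops included, and the job is handed in when it is done.

Besides the shell and the picture viewer there is one more tool, called after "Emit:" as name(argument=value, ...) on one line, values as JSON. servo_tool: Moves the arm, as the interface text tells. Its arguments: {"type":"object","properties":{"rows":{"type":"array","items":{"type":"array"}},"force":{"type":"number"}},"required":["rows"]}

```bash
ls; mkdir -p pics
python3 - <<'E'
from rig import *
import cv2,numpy as np
print(sense())
a=grab_frame("scene");b=grab_frame("side")
cv2.imwrite("pics/scene0.png",a);cv2.imwrite("pics/side0.png",b)
for c in("scene","side"):
    k=get_calibration(c);T=np.linalg.inv(np.array(k["world_to_cam"]));print(c,np.array(k["intrinsics"]).tolist(),T.round(3).tolist())
    for n in ["block1_c","jig","knob","jaw_face","knob_grip","glue","bowl","tape","driver","hammer","offcut","jar"]:
        for r in boxes_of(c,n):
            p=np.append(r["centre"],1);print(c,n,round(r["conf"],2),(T@p)[:3].round(0))
print(sense()["clock"])
E
```

```text
pics
{'clock': 0.0, 'qpos': array([ 1.12261966e+00,  3.53659979e-01,  1.63418827e+00, -4.31556557e-05,
        1.15516546e+00, -2.41977565e-03]), 'qvel': array([ 0.00107323, -0.00139756, -0.00160097,  0.00151208,  0.00209111,
        0.00049997]), 'joint_efforts': array([ 7.13253685e-04, -6.05248690e+01, -3.42073131e+01, -3.39630412e-05,
        9.56898060e-03,  2.37717319e-05]), 'eef_pos': array([269.27089923, 563.46841302, 230.53111779]), 'tcp_rot': array([-3.14017151e+00,  3.60179104e-05,  2.69585324e+00]), 'contact_force': array([ 0.21574665, -0.50417435, -0.08184024]), 'wrist_torque': array([ 0.01770516, -0.00457321,  0.0249874 ]), 'opening': 1.0018543398769668}
scene [[431.2415881579444, 0.0, 283.6589221195323], [0.0, 431.2415881579444, 212.15961796353415], [0.0, 0.0, 1.0]] [[-0.37, 0.734, -0.569, 1375.512], [0.929, 0.281, -0.242, 357.882], [-0.018, -0.618, -0.786, 1179.608], [0.0, 0.0, 0.0, 1.0]]
scene block1_c 0.56 [ 712. -105.   62.]
scene jig 0.92 [637. -89.  25.]
scene knob 0.57 [832. -19.  71.]
scene knob 0.45 [ 711. -101.   61.]
scene jaw_face 0.54 [655. -99.  20.]
scene
[... 589 characters left out ...]
 block1_c 0.28 [ 694. -117.   54.]
side jig 0.8 [ 640. -135.   22.]
side knob 0.78 [ 695. -120.   57.]
side jaw_face 0.7 [ 639. -116.   22.]
side jaw_face 0.27 [ 788. -234.   20.]
side jaw_face 0.25 [746. 272.  22.]
side knob_grip 0.83 [ 696. -118.   59.]
side knob_grip 0.74 [434.  91.  26.]
side glue 0.85 [788. 116.  73.]
side glue 0.65 [ 643. -137.   23.]
side bowl 0.65 [749. 269.  24.]
side tape 0.84 [403. 213.  40.]
side tape 0.61 [435.  89.  26.]
side tape 0.24 [341. 445.  20.]
side driver 0.79 [ 786. -236.   20.]
side hammer 0.64 [341. 445.  22.]
side hammer 0.33 [ 642. -139.   27.]
side offcut 0.86 [ 377. -464.   16.]
side jar 0.84 [812. -51.  58.]
side jar 0.6 [ 789. -234.   18.]
1.3
```

View pics/scene0.png

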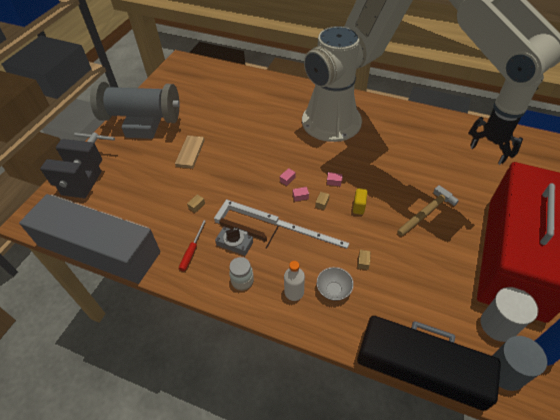

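View pics/side0.png

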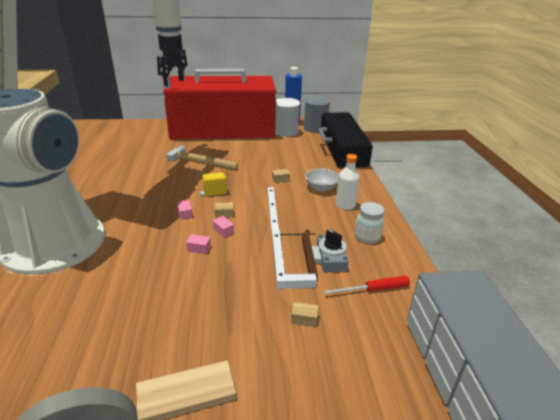

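```bash
cat > h.py <<'E'
from rig import *
import cv2,numpy as np
def ray(k,px,z):
    K=np.array(k["intrinsics"]);T=np.linalg.inv(np.array(k["world_to_cam"]))
    d=T[:3,:3]@np.linalg.inv(K)@np.array([*px,1.0]);o=T[:3,3]
    return o+d*(z-o[2])/d[2]
def proj(k,p):
    K=np.array(k["intrinsics"]);q=np.array(k["world_to_cam"])@np.append(p,1);q=K@q[:3];return q[:2]/q[2]
E
python3 - <<'E'
from h import *
k=get_calibration("scene")
for n,p,z in[("b1",(196,203),20),("b2",(322,200),20),("b3",(363,260),20),("corner",(224,205),24),("end",(348,244),8),("pinks",(288,176),20),("p",(301,194),20),("p",(334,179),20)]:print(n,ray(k,p,z).round())
k=get_calibration("side")
for n,p,z in[("b1",(305,315),20),("b2",(224,210),20),("b3",(281,176),20),("corner",(281,284),24),("end",(270,190),8)]:print(n,ray(k,p,z).round())
k=get_calibration("wrist");print(np.linalg.inv(np.array(k["world_to_cam"])).round(3).tolist(),k["intrinsics"])
E
```

```text
b1 [ 607. -301.   20.]
b2 [437. 105.  20.]
b3 [624. 303.  20.]
corner [ 583. -204.   24.]
end [575. 241.   8.]
pinks [373. -48.  20.]
p [438.  27.  20.]
p [328. 114.  20.]
b1 [ 603. -313.   20.]
b2 [434.  95.  20.]
b3 [616. 290.  20.]
corner [ 563. -223.   24.]
end [575. 221.   8.]
[[0.431, 0.867, 0.249, 206.23], [0.902, -0.414, -0.118, 592.535], [0.001, 0.276, -0.961, 374.449], [0.0, 0.0, 0.0, 1.0]] [[357.62361839   0.         275.873397  ]
 [  0.         357.62361839 202.69151349]
 [  0.           0.           1.        ]]
```

Emit:
servo_tool(rows=[[85,[0,0,0],[0,0,-8.5]],[85,[0,0,0],[0,0,-8.5]],[85,[0,0,0],[0,0,-8.5]],[85,[-24,-47,-8],[0,0,0]],[85,[-24,-47,-8],[0,0,0]],[85,[-24,-47,-8],[0,0,0]],[85,[-24,-47,-8],[0,0,0]],[85,[-24,-47,-8],[0,0,0]]])

```text
clock: 2.3
eef_pos: [389.9, 327.4, 271.7]
tcp_rot: [3.141, 0.0, 3.141]
contact_force: [0.5, 0.6, 0.4]
opening: 0.994
```

Emit:
servo_tool(rows=[[85,[-24,-47,-8],[0,0,0]],[85,[-24,-47,-8],[0,0,0]],[85,[-24,-47,-8],[0,0,0]],[85,[-24,-47,-8],[0,0,0]],[85,[-24,-47,-8],[0,0,0]],[85,[-24,-47,-8],[0,0,0]],[85,[-24,-47,-8],[0,0,0]],[85,[0,0,0],[0,0,0]]])

```text
clock: 3.3
eef_pos: [558.5, -3.3, 327.8]
tcp_rot: [-3.141, 0.001, 3.137]
contact_force: [0.3, 0.2, -0.3]
opening: 0.997
```

Run:
```python
from h import *
s=sense();print(s["clock"],s["eef_pos"],s["tcp_rot"],s["qpos"])
k=get_calibration("wrist");a=grab_frame("wrist");cv2.imwrite("pics/w1raw.png",a)
cv2.imwrite("pics/w1.png",cv2.resize(a,(800,600),interpolation=cv2.INTER_CUBIC))
np.save("k1.npy",k,allow_pickle=True)
T=np.linalg.inv(np.array(k["world_to_cam"]))
for n in ["block1_c","jig","knob","jaw_face"]:
    for r in boxes_of("wrist",n):
        p=T@np.append(r["centre"],1);print(n,round(r["conf"],2),p[:3].round(0),proj(k,p[:3]).round())
```

```text
3.3 [558.52237244  -3.25414651 327.75781725] [-3.14083452e+00  1.37075934e-03  3.13718210e+00] [-8.04979226e-03  1.68726105e-01  1.66199795e+00 -7.79602453e-04
  1.30949517e+00 -1.57423416e+00]
jig 0.77 [631. -93.  24.] [209. 213.]
jig 0.15 [ 694. -107.   58.] [196. 269.]
knob 0.81 [ 693. -105.   56.] [198. 267.]
knob 0.69 [ 602. -298.   26.] [ 47. 193.]
knob 0.46 [795. -30.  70.] [258. 342.]
jaw_face 0.78 [ 641. -103.   22.] [202. 220.]
```

View pics/w1.png

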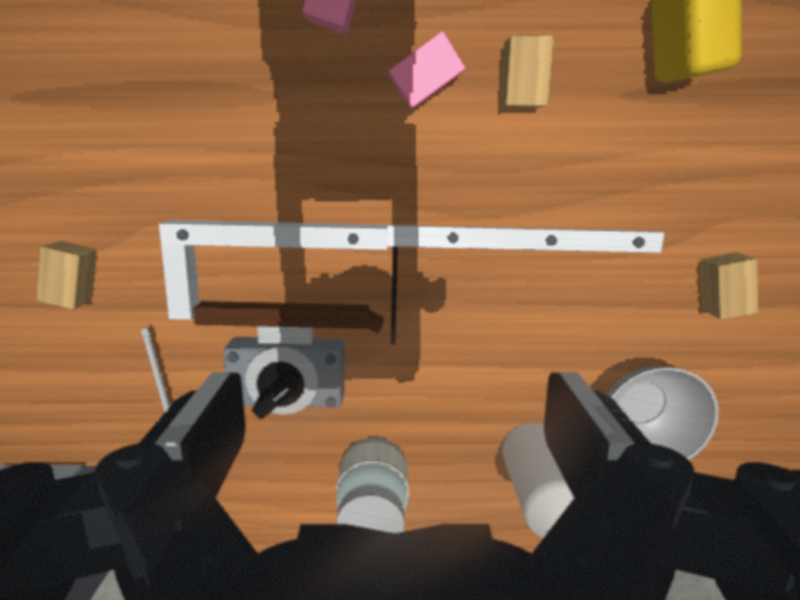

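Run:
```python
from h import *
a=cv2.imread("pics/w1raw.png").astype(float);k=np.load("k1.npy",allow_pickle=True).item()
sat=a.max(2)-a.min(2); 
def low_edge(col,r0,r1):
    c=sat[r0:r1,col]; i=np.argmax(np.diff(c)); 
    g=np.diff(c); w=g[max(0,i-1):i+2].clip(0); return r0+(np.arange(max(0,i-1),max(0,i-1)+len(w))*w).sum()/w.sum()+.5
def fit(cols,z):
    P=np.array([ray(k,(c,low_edge(c,162,182)),z)[:2] for c in cols])
    for _ in range(3):
        m=np.polyfit(P[:,1],P[:,0],1);r=P[:,0]-np.polyval(m,P[:,1]);P=P[abs(r)<max(1,2*r.std())]
    print(z,m,r.std(),len(P));return m
m1=fit([c for c in range(295,460)],8);m2=fit(range(145,205),24)
def row_edge(r,c0,c1,s=1):
    g=s*np.diff(sat[r,c0:c1]);i=np.argmax(g);return c0+i+.5
print("stop",[ray(k,(row_edge(r,125,150),r),24).round(1)[:2].tolist() for r in range(180,205,4)])
print("end",[ray(k,(row_edge(r,450,475),r),8).round(1)[:2].tolist() for r in range(165,174,2)])
cv2.imwrite("pics/w1c.png",cv2.resize(cv2.imread("pics/w1raw.png")[145:305,100:300],None,fx=4,fy=4,interpolation=cv2.INTER_CUBIC)[:600])
```

```text
8 [2.68446751e-02 5.80501107e+02] 0.16736583518631154 165
24 [2.49870046e-02 5.79821102e+02] 0.14291008143618034 60
stop [[586.4, -182.8], [591.7, -183.4], [596.9, -182.7], [602.2, -183.3], [607.6, -183.9], [612.9, -183.2], [618.4, -183.8]]
end [[571.7, 241.8], [574.4, 242.2], [577.0, 241.3], [579.7, 241.7], [582.3, 242.0]]
```

View pics/w1c.png

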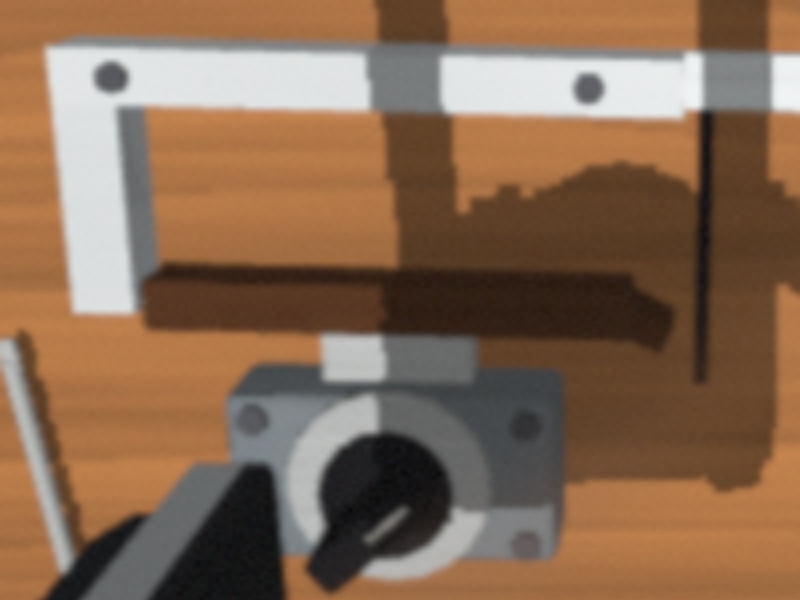

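Emit:
servo_tool(rows=[[85,[-28,-21,42],[0,0,0]],[85,[-28,-21,42],[0,0,0]],[85,[-28,-21,42],[0,0,0]],[60,[-28,-21,42],[0,0,0]],[60,[-28,-21,42],[0,0,0]],[60,[0,0,0],[0,0,10]],[60,[0,0,0],[0,0,10]],[60,[0,0,0],[0,0,10]]])

```text
clock: 4.55
eef_pos: [696.8, -103.9, 116.9]
tcp_rot: [-3.141, -0.001, 2.613]
contact_force: [-0.6, 0.1, -0.1]
opening: 0.706
```

Emit:
servo_tool(rows=[[60,[0,0,0],[0,0,10]],[60,[0,0,0],[0,0,10]],[60,[0,0,0],[0,0,0]],[60,[0,0,0],[0,0,0]]])

```text
clock: 5.05
eef_pos: [697.0, -104.6, 117.3]
tcp_rot: [-3.142, -0.0, 2.273]
contact_force: [0.8, 0.9, 1.0]
opening: 0.703
```

```bash
cat >> h.py <<'E'
C=np.array([575.2,-191.0]);YJ=-0.0265
def j2w(x,y,z=0):
    c,s=np.cos(YJ),np.sin(YJ);return np.array([C[0]+c*x-s*y,C[1]+s*x+c*y,z])
def w2j(p):
    c,s=np.cos(YJ),np.sin(YJ);d=np.array(p[:2])-C;return np.array([c*d[0]+s*d[1],-s*d[0]+c*d[1]])
from scipy.spatial.transform import Rotation as Ro
def tomove(target,yaw=None):
    s=sense();R=Ro.from_euler("xyz",s["tcp_rot"]).as_matrix();p=s["eef_pos"]
    print("t",s["clock"],"pos",p.round(1),"rot",s["tcp_rot"].round(3),"open",round(s["opening"],3),"F",s["contact_force"].round(1),"M",s["wrist_torque"].round(2))
    R2=R if yaw is None else Ro.from_euler("xyz",[np.pi,0,yaw]).as_matrix()
    print(" shift(now axes)",(R.T@(target-p)).round(1)," turn",np.degrees(Ro.from_matrix(R.T@R2).as_rotvec()).round(1)," shift(after turn)",(R2.T@(target-p)).round(1))
E
python3 - <<'E'
from h import *
k1=np.load("k1.npy",allow_pickle=True).item()
print("disc est",ray(k1,(196.3,268.3),46),"model",j2w(124,85,46), proj(k1,j2w(124,85,78)))
tomove(j2w(124,85,52),2.26)
k=get_calibration("wrist");a=grab_frame("wrist");cv2.imwrite("pics/w2.png",a)
print(proj(k,j2w(124,85,78)),proj(k,j2w(124,85,46)))
E
```

```text
disc est [ 699.71215216 -109.20183146   46.        ] model [ 701.40869942 -109.31545929   46.        ] [190.69590221 281.45671071]
t 5.05 pos [ 697.  -104.6  117.3] rot [-3.142 -0.     2.273] open 0.703 F [0.8 0.9 1. ] M [ 0.06 -0.01 -0.03]
 shift(now axes) [-6.5  0.4 65.3]  turn [-0.  -0.   0.7]  shift(after turn) [-6.5  0.4 65.3]
[278.24735529 243.10665869] [277.88198781 223.74255527]
```

View pics/w2.png

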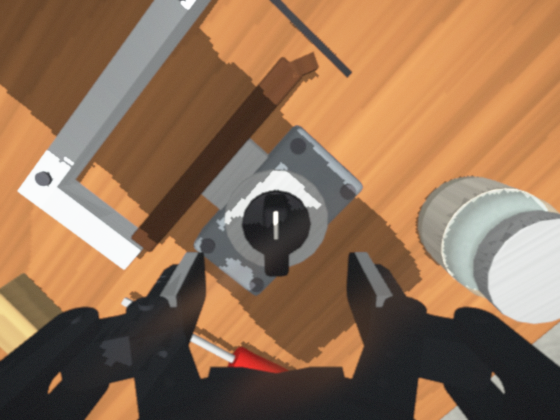

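Emit:
servo_tool(rows=[[60,[-2,0,16],[0,0,0]],[60,[-2,0,16],[0,0,0]],[60,[-2,0,16],[0,0,0]],[60,[0,0,17],[0,0,0]],[0,[0,0,0],[0,0,0]],[0,[0,0,0],[0,0,0]],[0,[0,0,0],[0,0,0]],[0,[0,0,0],[0,0,0]]], force=50)

```text
clock: 6.1
eef_pos: [701.5, -110.0, 53.1]
tcp_rot: [3.141, 0.001, 2.268]
contact_force: [0.3, 0.8, 1.0]
opening: 0.154
```

Emit:
servo_tool(rows=[[0,[0,0,0],[0,0,-8]],[0,[0,0,0],[0,0,-8]],[0,[0,0,0],[0,0,-8]],[0,[0,0,0],[0,0,-8]],[0,[0,0,0],[0,0,-8]]])

```text
clock: 6.72
eef_pos: [701.9, -109.3, 53.1]
tcp_rot: [3.14, 0.002, 2.971]
contact_force: [1.5, 4.8, -0.0]
opening: 0.153
```

Run:
```python
from h import *
tomove(j2w(124,85,52),np.pi+YJ)
```

```text
t 6.725 pos [ 701.9 -109.3   53.1] rot [3.140e+00 2.000e-03 2.971e+00] open 0.153 F [ 1.5  4.8 -0. ] M [ 0.68 -0.42 -0.18]
 shift(now axes) [ 0.5 -0.1  1.1]  turn [ 0.1  0.1 -8.3]  shift(after turn) [ 0.5 -0.   1.1]
```

Emit:
servo_tool(rows=[[0,[0,0,0],[0,0,-4]],[0,[0,0,0],[0,0,-4]],[0,[0,0,0],[0,0,-4]],[0,[0,0,0],[0,0,0]]])

```text
clock: 7.22
eef_pos: [702.0, -109.1, 53.1]
tcp_rot: [3.14, 0.003, -3.11]
contact_force: [2.8, 5.1, 0.7]
opening: 0.153
```

Run:
```python
from h import *
tomove(j2w(124,85,52),np.pi+YJ)
```

```text
t 7.225 pos [ 702.  -109.1   53.1] rot [ 3.14e+00  3.00e-03 -3.11e+00] open 0.153 F [2.8 5.1 0.7] M [ 0.77 -0.46 -1.48]
 shift(now axes) [ 0.6 -0.2  1.1]  turn [0.1 0.1 3.3]  shift(after turn) [ 0.6 -0.3  1.1]
```

Emit:
servo_tool(rows=[[40,[0,0,0],[0,0,0]],[50,[0,0,0],[0,0,0]],[60,[0,0,-20],[0,0,0]],[60,[0,0,-40],[0,0,0]],[60,[0,0,-45],[0,0,0]],[60,[0,0,-45],[0,0,0]]])

```text
clock: 7.98
eef_pos: [700.8, -110.2, 205.3]
tcp_rot: [-3.141, 0.001, -3.108]
contact_force: [0.6, 0.3, -0.1]
opening: 0.701
```

```bash
cat >> h.py <<'E'
def beech(a):
    """pale-wood mask by hue/sat in Lab: bright, yellowish, less red than the bench"""
    L=cv2.cvtColor(a,cv2.COLOR_BGR2LAB).astype(int)
    m=((L[...,1]<145)&(L[...,2]>145)&(L[...,0]>110)).astype(np.uint8)
    return cv2.morphologyEx(m,cv2.MORPH_OPEN,np.ones((3,3),np.uint8))
def blobs(a,k,z=30,amin=150):
    n,lab,st,ce=cv2.connectedComponentsWithStats(beech(a));out=[]
    for i in range(1,n):
        if st[i,4]<amin: continue
        ys,xs=np.nonzero(lab==i)
        P=np.array([ray(k,p,z)[:2] for p in zip(xs,ys)],np.float32)
        (c,wh,ang)=cv2.minAreaRect(P)
        if wh[0]<wh[1]: wh=wh[::-1];ang+=90
        ang=(ang+90)%180-90
        out.append((np.round(c,1),np.round(wh,1),round(ang,1),ce[i].round()))
    return out
E
python3 - <<'E'
from h import *
a=cv2.imread("pics/w1raw.png");k=np.load("k1.npy",allow_pickle=True).item()
L=cv2.cvtColor(a,cv2.COLOR_BGR2LAB)
for p in[(42,190),(64,195),(370,45),(505,200),(491,205),(420,230),(300,20),(500,20),(300,50)]:print(p,L[p[1],p[0]])
for b in blobs(a,k):print(b)
E
```

```text
(42, 190) [171 132 160]
(64, 195) [ 82 133 145]
(370, 45) [182 133 162]
(505, 200) [172 133 160]
(491, 205) [ 83 134 146]
(420, 230) [147 147 165]
(300, 20) [135 146 162]
(500, 20) [195 127 196]
(300, 50) [200 161 124]
(array([ 386.3, -280. ]), array([60.7,  9.9]), -89.3, array([23.,  4.]))
(array([ 386.1, -197.2]), array([57.5,  7.9]), 89.8, array([102.,   3.]))
(array([411.3, 270.5]), array([94.3, 62.1]), -85.6, array([507.,  31.]))
(array([434.4, 104.2]), array([54. , 35.9]), -0.7, array([371.,  49.]))
(array([ 437.2, -257.7]), array([125.4,  15.2]), -89.0, array([60., 54.]))
(array([ 450.3, -182. ]), array([157.3,  17.6]), -85.6, array([121.,  65.]))
(array([ 446.2, -308.7]), array([28.6, 11.9]), 89.8, array([ 9., 63.]))
(array([454.9, 252. ]), array([143.8,  14.3]), 88.7, array([505.,  68.]))
(array([ 604.8, -306.6]), array([59., 36.]), -15.0, array([ 39., 194.]))
(array([612. , 318.8]), array([68., 57.]), -74.5, array([521., 203.]))
(array([740.7, -90.9]), array([55.8, 15.5]), 89.8, array([215., 291.]))
(array([ 785.6, -374.6]), array([49.6, 14.7]), -84.2, array([ 15., 319.]))
(array([789. ,  75.8]), array([35.6, 13. ]), 89.8, array([333., 320.]))
```

Emit:
servo_tool(rows=[[60,[38,30.5,0],[0,0,2]],[60,[38,30.5,0],[0,0,0]],[60,[38,30.5,0],[0,0,0]],[60,[38,30.5,0],[0,0,0]],[60,[38,30.5,0],[0,0,0]],[60,[38,30.5,0],[0,0,0]],[60,[38,30.5,0],[0,0,0]],[60,[0,0,0],[0,0,0]]])

```text
clock: 8.98
eef_pos: [431.9, 103.5, 203.5]
tcp_rot: [3.141, 0.001, -3.14]
contact_force: [-0.4, -0.7, 1.0]
opening: 0.704
```

```bash
sed -i 's/L\[...,1\]<145)&(L\[...,2\]>145)&(L\[...,0\]>110)/L[...,1]<141)\&(L[...,2]>148)\&(L[...,0]>135)/' h.py
python3 - <<'E'
from h import *
k=get_calibration("wrist");a=grab_frame("wrist");cv2.imwrite("pics/w3.png",a)
for b in blobs(a,k):print(b)
tomove(np.array([434.5,104,5]),np.pi)
E
```

```text
(array([407.3, 241.2]), array([76.8, 42.8]), 10.6, array([433., 152.]))
(array([431. , 112.7]), array([46.2, 16.9]), 0.2, array([290., 173.]))
t 9.025 pos [433.7 103.  203.7] rot [ 3.141e+00  2.000e-03 -3.140e+00] open 0.704 F [0.1 0.1 0.3] M [-0.04 -0.03  0.02]
 shift(now axes) [ -0.4   1.  198.7]  turn [0.  0.1 0.1]  shift(after turn) [ -0.8   1.  198.7]
```

View pics/w3.png

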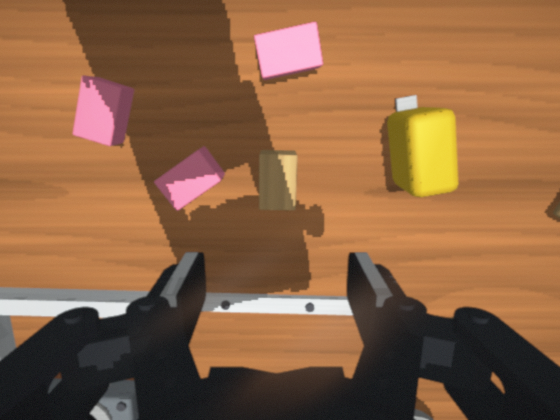

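Run:
```python
from h import *
k=get_calibration("wrist")
for p in[(260,151),(298,152),(260,209),(296,209)]:print(ray(k,p,30).round(1))
for y in(220,270,320):print(j2w(28,y).round(1))
```

```text
[407.4  87.6  30. ]
[408.2 121.3  30. ]
[461.1  87.   30. ]
[461.  120.4  30. ]
[609.   28.2   0. ]
[610.3  78.2   0. ]
[611.7 128.1   0. ]
```

Emit:
servo_tool(rows=[[48,[-0.5,1,45],[0,0,0]],[48,[0,0,50],[0,0,0]],[48,[0,0,50],[0,0,0]],[48,[0,0,40],[0,0,0]],[48,[0,0,12],[0,0,0]],[20,[0,0,0],[0,0,0]],[20,[0,0,0],[0,0,0]],[20,[0,0,0],[0,0,0]]], force=35)

```text
clock: 10.02
eef_pos: [435.6, 103.6, 6.6]
tcp_rot: [3.141, 0.003, 3.141]
contact_force: [0.5, 0.2, -0.7]
opening: 0.393
```

Emit:
servo_tool(rows=[[20,[0,0,0],[0,0,0]],[20,[0,0,-30],[0,0,0]],[20,[0,0,-40],[0,0,1.5]]])

```text
clock: 10.4
eef_pos: [433.7, 103.2, 75.8]
tcp_rot: [-3.141, -0.002, 3.114]
contact_force: [0.2, 0.1, 0.2]
opening: 0.391
```

Run:
```python
from h import *
p=j2w(29,275);p[2]=8;tomove(p,np.pi+YJ)
```

```text
t 10.4 pos [433.7 103.2  75.8] rot [-3.141e+00 -2.000e-03  3.114e+00] open 0.391 F [0.2 0.1 0.2] M [-0.01 -0.03  0.02]
 shift(now axes) [-178.3  -15.2   67.5]  turn [-0.  -0.1 -0. ]  shift(after turn) [-178.2  -15.4   67.8]
```

Emit:
servo_tool(rows=[[20,[-40,-3.5,0],[0,0,0]],[20,[-46,-4,0],[0,0,0]],[20,[-46,-4,0],[0,0,0]],[20,[-46,-4,0],[0,0,0]],[20,[0,0,0],[0,0,0]],[20,[0,0,30],[0,0,0]],[20,[0,0,30],[0,0,0]],[20,[0,0,0],[0,0,0]]])

```text
clock: 11.4
eef_pos: [609.4, 83.0, 13.6]
tcp_rot: [-3.141, -0.004, 3.115]
contact_force: [0.5, 0.2, 0.5]
opening: 0.393
```

Run:
```python
from h import *
p=j2w(29,275);p[2]=6.8;tomove(p,np.pi+YJ)
```

```text
t 11.4 pos [609.4  83.   13.6] rot [-3.141 -0.004  3.115] open 0.393 F [0.5 0.2 0.5] M [-0.02 -0.01 -0.04]
 shift(now axes) [-2.1  0.2  6.8]  turn [-0.  -0.3 -0. ]  shift(after turn) [-2.1  0.2  6.8]
```

Emit:
servo_tool(rows=[[20,[-1,0,3.5],[0,0,0]],[20,[0,0,3],[0,0,0]],[40,[0,0,0],[0,0,0]],[46,[0,0,0],[0,0,0]],[46,[0,0,-20],[0,0,0]],[46,[0,0,-45],[0,0,0]],[60,[0,0,-60],[0,0,0]],[60,[0,0,-60],[0,0,0]]])

```text
clock: 12.4
eef_pos: [612.8, 83.0, 197.1]
tcp_rot: [3.141, 0.001, 3.115]
contact_force: [1.0, 0.3, -0.0]
opening: 0.705
```

Emit:
servo_tool(rows=[[60,[0,45,0],[0,0,0]],[60,[0,45,0],[0,0,0]],[60,[0,45,0],[0,0,0]],[60,[0,45,0],[0,0,0]],[60,[0,45,0],[0,0,0]],[60,[0,0,0],[0,0,0]]])

```text
clock: 13.15
eef_pos: [618.8, 311.1, 195.3]
tcp_rot: [3.14, 0.001, 3.118]
contact_force: [0.3, -0.1, -0.6]
opening: 0.702
```

Run:
```python
from h import *
tomove(np.array([612,312,6.]))
k=get_calibration("wrist");a=grab_frame("wrist");cv2.imwrite("pics/w4.png",a)
np.save("k4.npy",k,allow_pickle=True)
for b in blobs(a,k):print(b)
```

```text
t 13.15 pos [618.8 311.1 195.3] rot [3.140e+00 1.000e-03 3.118e+00] open 0.702 F [ 0.3 -0.1 -0.6] M [-0.02 -0.04 -0.02]
 shift(now axes) [  7.1   0.5 189.3]  turn [0. 0. 0.]  shift(after turn) [  7.1   0.5 189.3]
(array([615.7, 308. ]), array([52.8, 26.2]), 12.6, array([276., 172.]))
(array([613.2,  81.9]), array([51.4, 34.2]), -1.4, array([ 18., 182.]))
```

View pics/w4.png

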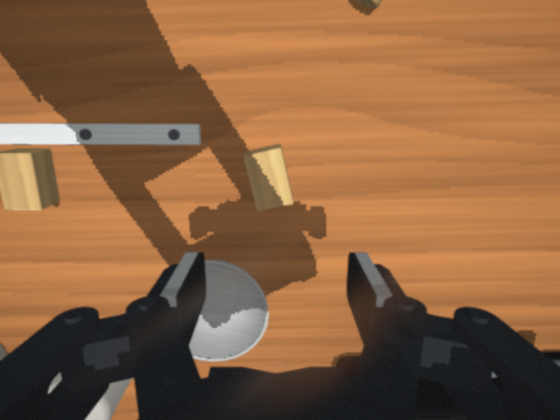

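Run:
```python
from h import *
k=np.load("k4.npy",allow_pickle=True).item();a=cv2.imread("pics/w4.png")
print(w2j((613.2,81.9)))
L=cv2.cvtColor(a,cv2.COLOR_BGR2LAB).astype(int);sub=L[130:225,235:305]
m=(sub[...,1]<137).astype(np.uint8);m=cv2.morphologyEx(m,cv2.MORPH_OPEN,np.ones((3,3),np.uint8))
n,lab,st,ce=cv2.connectedComponentsWithStats(m);i=1+np.argmax(st[1:,4]);ys,xs=np.nonzero(lab==i)
P=np.array([ray(k,(x+235,y+130),30)[:2] for x,y in zip(xs,ys)],np.float32);print(st[i],cv2.minAreaRect(P))
for p in[(248,153),(282,145),(293,205),(259,210)]:print(ray(k,p,30).round(1))
cv2.imwrite("pics/w4c.png",np.vstack([cv2.resize(a[130:225,235:305],None,fx=4,fy=4),cv2.resize(cv2.cvtColor((lab==i).astype(np.uint8)*255,cv2.COLOR_GRAY2BGR),None,fx=4,fy=4)])[:,:].transpose(1,0,2)[:600])
```

```text
[ 30.75565443 273.81106574]
[   8   15   50   66 2369] ((615.1910400390625, 303.03472900390625), (55.03184127807617, 34.64916229248047), 10.809709548950195)
[592.4 286.6  30. ]
[586.2 316.   30. ]
[640.1 324.9  30. ]
[644.1 294.2  30. ]
```

View pics/w4c.png

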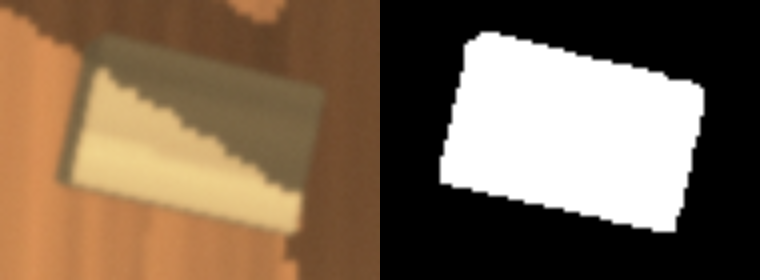

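Emit:
servo_tool(rows=[[54,[0,0,0],[0,0,-6]],[54,[0,0,0],[0,0,-6]],[54,[4,-6.3,40],[0,0,0]],[54,[0,0,50],[0,0,0]],[54,[0,0,50],[0,0,0]],[54,[0,0,38],[0,0,0]],[54,[0,0,10],[0,0,0]],[20,[0,0,0],[0,0,0]]])

```text
clock: 14.2
eef_pos: [616.6, 300.5, 6.6]
tcp_rot: [-3.142, 0.0, -2.96]
contact_force: [0.9, -0.1, 0.4]
opening: 0.433
```

Emit:
servo_tool(rows=[[20,[0,0,0],[0,0,0]],[20,[0,0,0],[0,0,0]],[20,[0,0,0],[0,0,0]],[20,[0,0,-30],[0,0,0]],[20,[0,0,-40],[0,0,6]],[20,[0,0,0],[0,0,6]],[20,[0,0,0],[0,0,0]]])

```text
clock: 15.08
eef_pos: [616.4, 301.2, 76.5]
tcp_rot: [3.141, 0.001, 3.115]
contact_force: [-0.5, -0.4, -0.4]
opening: 0.395
```

Run:
```python
from h import *
p=j2w(29,335);p[2]=7;tomove(p,np.pi+YJ)
```

```text
t 15.075 pos [616.4 301.2  76.5] rot [3.141e+00 1.000e-03 3.115e+00] open 0.395 F [-0.5 -0.4 -0.4] M [-0.03 -0.02 -0.03]
 shift(now axes) [  -0.7 -158.1   69.4]  turn [0. 0. 0.]  shift(after turn) [  -0.9 -158.1   69.5]
```

Emit:
servo_tool(rows=[[20,[-0.5,-38,0],[0,0,0]],[20,[0,-40,0],[0,0,0]],[20,[0,-40,0],[0,0,0]],[20,[0,-40,0],[0,0,0]],[20,[0,0,0],[0,0,0]],[20,[0,0,30],[0,0,0]],[20,[0,0,33],[0,0,0]],[20,[0,0,6],[0,0,0]]])

```text
clock: 16.08
eef_pos: [611.1, 143.6, 6.6]
tcp_rot: [-3.141, -0.004, 3.117]
contact_force: [-19.5, -3.8, 57.8]
opening: 0.393
```

Emit:
servo_tool(rows=[[20,[0,0,0],[0,0,0]],[40,[0,0,0],[0,0,0]],[46,[0,0,0],[0,0,0]],[46,[0,0,-20],[0,0,0]],[46,[0,0,-45],[0,0,0]],[60,[0,0,-62],[0,0,0]],[60,[0,0,-62],[0,0,0]],[60,[0,-48,0],[0,0,0]]])

```text
clock: 17.08
eef_pos: [614.9, 97.3, 203.4]
tcp_rot: [3.139, 0.012, 3.118]
contact_force: [0.7, -1.4, -1.2]
opening: 0.703
```

Emit:
servo_tool(rows=[[60,[0,-50,0],[0,0,0]],[60,[0,-50,0],[0,0,0]],[60,[0,-50,0],[0,0,0]],[60,[0,-50,0],[0,0,0]],[60,[0,-50,0],[0,0,0]],[60,[0,-50,0],[0,0,0]],[60,[0,-50,0],[0,0,0]],[60,[0,-50,0],[0,0,0]]])

```text
clock: 18.08
eef_pos: [600.3, -306.5, 197.5]
tcp_rot: [-3.141, 0.001, 3.115]
contact_force: [0.6, 0.1, -0.4]
opening: 0.706
```

```bash
cat >> h.py <<'E'
def fine(a,k,cxy,r=60,z=30):
    """block top (incl. shadowed part) near world cxy"""
    u,v=proj(k,[*cxy,z]).round().astype(int);u0,v0=max(u-r,0),max(v-r,0)
    sub=cv2.cvtColor(a,cv2.COLOR_BGR2LAB).astype(int)[v0:v+r,u0:u+r]
    m=((sub[...,1]<137)&(sub[...,2]>138)).astype(np.uint8);m=cv2.morphologyEx(m,cv2.MORPH_OPEN,np.ones((3,3),np.uint8))
    n,lab,st,ce=cv2.connectedComponentsWithStats(m);i=1+np.argmax(st[1:,4]);ys,xs=np.nonzero(lab==i)
    P=np.array([ray(k,(x+u0,y+v0),z)[:2] for x,y in zip(xs,ys)],np.float32);return cv2.minAreaRect(P)
E
python3 - <<'E'
from h import *
tomove(np.array([605,-307,6.]))
k=get_calibration("wrist");a=grab_frame("wrist");cv2.imwrite("pics/w5.png",a)
print(fine(a,k,(605,-307)))
for b in blobs(a,k):print(b)
E
```

```text
t 18.075 pos [ 600.3 -306.5  197.5] rot [-3.141e+00  1.000e-03  3.115e+00] open 0.706 F [ 0.6  0.1 -0.4] M [-0.01 -0.02 -0.01]
 shift(now axes) [ -4.4  -0.3 191.6]  turn [0. 0. 0.]  shift(after turn) [ -4.4  -0.3 191.6]
((601.78125, -305.7942810058594), (35.10715103149414, 56.683101654052734), 75.7119140625)
(array([ 457.7, -447.5]), array([50.8, 11.2]), 88.5, array([84.,  6.]))
(array([ 600.2, -305.2]), array([43.7, 34.6]), -15.4, array([278., 181.]))
```

View pics/w5.png

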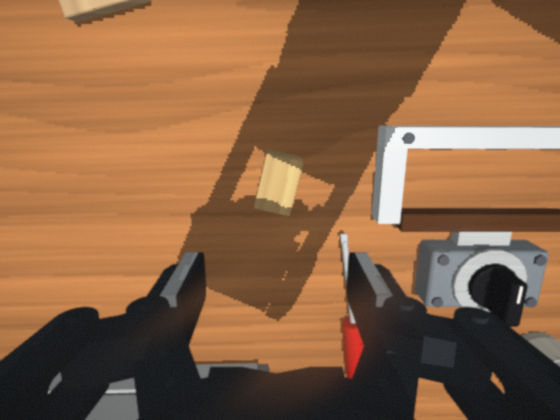

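Emit:
servo_tool(rows=[[54,[0,0,0],[0,0,6.4]],[54,[0,0,0],[0,0,6.4]],[54,[-2.5,1,40],[0,0,0]],[54,[0,0,50],[0,0,0]],[54,[0,0,50],[0,0,0]],[54,[0,0,38],[0,0,0]],[54,[0,0,12],[0,0,0]],[20,[0,0,0],[0,0,0]]])

```text
clock: 19.12
eef_pos: [603.4, -304.4, 6.5]
tcp_rot: [3.142, 0.0, 2.891]
contact_force: [0.1, 0.3, 0.1]
opening: 0.433
```

Emit:
servo_tool(rows=[[20,[0,0,0],[0,0,0]],[20,[0,0,0],[0,0,0]],[20,[0,0,0],[0,0,0]],[20,[0,0,-30],[0,0,0]],[20,[0,0,-50],[0,0,-6.4]],[20,[0,0,-50],[0,0,-6.4]],[20,[0,0,0],[0,0,0]]])

```text
clock: 20.0
eef_pos: [605.8, -305.8, 141.0]
tcp_rot: [-3.138, 0.008, 3.116]
contact_force: [0.2, 0.5, -1.2]
opening: 0.389
```

Run:
```python
from h import *
p=j2w(29,215);p[2]=8;tomove(p,np.pi+YJ)
```

```text
t 20.0 pos [ 605.8 -305.8  141. ] rot [-3.138  0.008  3.116] open 0.389 F [ 0.2  0.5 -1.2] M [-0.01  0.01  0.02]
 shift(now axes) [  5.4 329.4 131.8]  turn [-0.2  0.4  0. ]  shift(after turn) [  4.6 328.9 133. ]
```

Emit:
servo_tool(rows=[[20,[1,35,0],[0,0,0]],[20,[1,42,0],[0,0,0]],[20,[1,42,0],[0,0,0]],[20,[1,42,0],[0,0,0]],[20,[0,42,0],[0,0,0]],[20,[0,42,0],[0,0,0]],[20,[0,42,0],[0,0,0]],[20,[0,42,0],[0,0,0]]])

```text
clock: 21.0
eef_pos: [607.3, 25.9, 135.0]
tcp_rot: [-3.142, -0.001, 3.114]
contact_force: [0.4, 0.2, -0.8]
opening: 0.393
```

Emit:
servo_tool(rows=[[20,[0,0,0],[0,0,0]],[20,[0,0,50],[0,0,0]],[20,[0,0,50],[0,0,0]],[20,[0,0,20],[0,0,0]],[20,[0,0,0],[0,0,0]]])

```text
clock: 21.62
eef_pos: [607.5, 23.9, 14.8]
tcp_rot: [-3.141, -0.002, 3.114]
contact_force: [-0.3, -0.0, 0.6]
opening: 0.391
```

Run:
```python
from h import *
p=j2w(29,215);p[2]=7.5;tomove(p,np.pi+YJ)
```

```text
t 21.625 pos [607.5  23.9  14.8] rot [-3.141e+00 -2.000e-03  3.114e+00] open 0.391 F [-0.3 -0.   0.6] M [ 0.02 -0.02 -0.  ]
 shift(now axes) [-2.4 -0.7  7.3]  turn [-0.  -0.1 -0.1]  shift(after turn) [-2.4 -0.7  7.3]
```

Place it, rise, and look over the whole row before pushing.

Emit:
servo_tool(rows=[[20,[-1.5,0,4],[0,0,0]],[20,[0,0,3],[0,0,0]],[40,[0,0,0],[0,0,0]],[46,[0,0,0],[0,0,0]],[46,[0,0,-20],[0,0,0]],[46,[0,0,-50],[0,0,0]],[46,[0,0,-62],[0,0,0]],[46,[0,0,-62],[0,0,0]]])

```text
clock: 22.62
eef_pos: [609.3, 24.6, 206.3]
tcp_rot: [3.142, 0.001, 3.115]
contact_force: [0.7, -0.4, 0.6]
opening: 0.538
```

Emit:
servo_tool(rows=[[46,[0,30,-40],[0,0,0]],[46,[0,30,-40],[0,0,0]],[46,[0,0,0],[0,0,0]],[46,[0,0,0],[0,0,0]]])

```text
clock: 23.12
eef_pos: [610.6, 84.4, 283.3]
tcp_rot: [-3.141, 0.0, 3.115]
contact_force: [-0.7, 0.2, 0.0]
opening: 0.54
```

Run:
```python
from h import *
tomove(j2w(28,380,15),np.pi/2+YJ)
k=get_calibration("wrist");a=grab_frame("wrist");cv2.imwrite("pics/w6.png",a)
for y in(215,275,335):
    r=fine(a,k,j2w(29,y)[:2],40);print(w2j(r[0]),r)
```

```text
t 23.125 pos [610.6  84.4 283.3] rot [-3.141  0.     3.115] open 0.54 F [-0.7  0.2  0. ] M [ 0.02  0.04 -0.  ]
 shift(now axes) [1.000e-01 1.038e+02 2.683e+02]  turn [ 0.  0. 90.]  shift(after turn) [ 1.038e+02 -1.000e-01  2.683e+02]
[ 25.8468606  216.20012632] ((606.7664184570312, 24.439355850219727), (36.467811584472656, 55.203407287597656), 88.49655151367188)
[ 28.63464518 273.39324732] ((611.0686645507812, 81.53852844238281), (32.46522903442383, 54.58652877807617), 89.08106994628906)
[ 24.06905561 333.27080517] ((608.0912475585938, 141.5160369873047), (36.426719665527344, 51.70877456665039), 88.49269104003906)
```

View pics/w6.png

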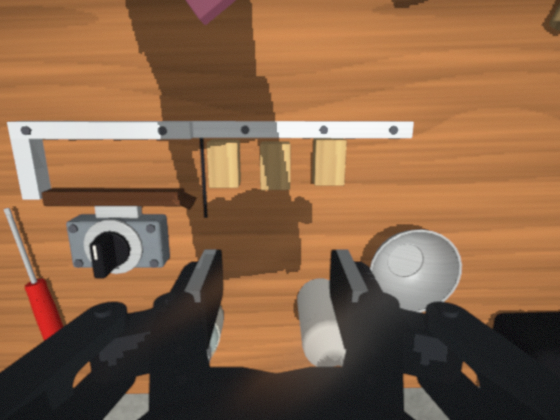

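Run:
```python
from h import *
a=cv2.imread("pics/w6.png")[115:200,190:355];b=grab_frame("side")
k=get_calibration("side");u,v=proj(k,j2w(28,275,15)).round().astype(int)
c=b[v-35:v+35,u-66:u+66]
cv2.imwrite("pics/c6.png",np.vstack([cv2.resize(a,(660,340),interpolation=cv2.INTER_CUBIC),cv2.resize(c,(660,350),interpolation=cv2.INTER_CUBIC)])[:600]);print(u,v)
```

```text
286 212
```

View pics/c6.png

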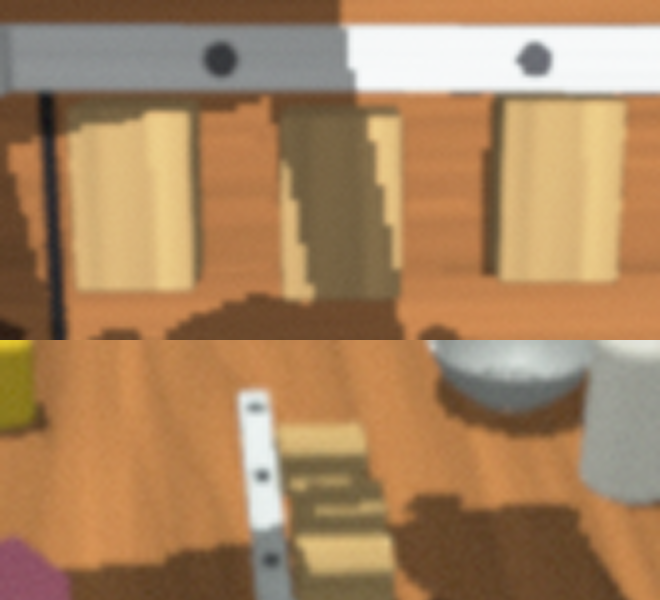

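Run:
```python
from h import *
k=get_calibration("wrist");a=cv2.imread("pics/w6.png").astype(float);sat=a.max(2)-a.min(2)
for c in(215,265,300,350,380,400):
    g=np.diff(sat[130:146,c]);i=np.argmax(g[:9]);r=130+i+.5;print(c,r,w2j(ray(k,(c,r),8)).round(1))
```

```text
215 137.5 [ -1.2 204.1]
265 137.5 [ -1.1 261.8]
300 137.5 [ -1.1 302.2]
350 138.5 [1.000e-01 3.599e+02]
380 137.5 [ -1.1 394.4]
400 138.5 [1.000e-01 4.176e+02]
```

Emit:
servo_tool(rows=[[12,[0,0,0],[0,0,10]],[12,[0,0,0],[0,0,10]],[12,[0,0,0],[0,0,10]],[12,[0,0,0],[0,0,10]],[12,[0,0,0],[0,0,10]],[12,[0,0,0],[0,0,10]],[12,[0,0,0],[0,0,10]],[12,[0,0,0],[0,0,10]]])

```text
clock: 24.22
eef_pos: [610.4, 83.7, 281.4]
tcp_rot: [-3.139, 0.0, 1.712]
contact_force: [0.4, -0.2, 0.0]
opening: 0.141
```

Emit:
servo_tool(rows=[[12,[0,0,0],[0,0,10]],[12,[38,0,0],[0,0,0]],[12,[38,0,0],[0,0,0]],[12,[37,0,0],[0,0,0]],[12,[0,0,50],[0,0,0]],[12,[0,0,60],[0,0,0]],[12,[0,0,60],[0,0,0]],[12,[0,0,0],[0,0,0]]])

```text
clock: 25.22
eef_pos: [610.0, 195.5, 107.4]
tcp_rot: [-3.131, 0.004, 1.543]
contact_force: [-0.3, -0.6, -0.2]
opening: 0.135
```

Run:
```python
from h import *
s=sense();print(w2j(s["eef_pos"]))
tomove(j2w(27.5,390,6),np.pi/2+YJ)
k=get_calibration("wrist");a=grab_frame("wrist");cv2.imwrite("pics/w7.png",a)
```

```text
[ 24.50354287 387.27360253]
t 25.225 pos [610.  195.5 107.4] rot [-3.131  0.004  1.543] open 0.135 F [-0.3 -0.6 -0.2] M [0.02 0.04 0.04]
 shift(now axes) [  3.1   4.1 101.3]  turn [-0.6  0.2 -0.1]  shift(after turn) [  2.7   3.  101.4]
```

Emit:
servo_tool(rows=[[12,[3,2,45],[0,0,0]],[12,[0,0,45],[0,0,0]],[12,[0,0,0],[0,0,0]],[12,[0,0,0],[0,0,0]],[12,[0,0,0],[0,0,0]]])

```text
clock: 25.9
eef_pos: [618.1, 201.0, 25.7]
tcp_rot: [3.138, -0.001, 1.544]
contact_force: [-0.7, 0.3, 0.7]
opening: 0.14
```

Run:
```python
from h import *
s=sense();print(w2j(s["eef_pos"]))
tomove(j2w(27.5,390,6),np.pi/2+YJ)
```

```text
[ 32.52453029 392.95055914]
t 25.9 pos [618.1 201.   25.7] rot [ 3.138e+00 -1.000e-03  1.544e+00] open 0.14 F [-0.7  0.3  0.7] M [ 0.01 -0.04  0.03]
 shift(now axes) [-3.  -5.1 19.7]  turn [ 0.2 -0.1 -0. ]  shift(after turn) [-3.  -5.  19.7]
```

Emit:
servo_tool(rows=[[12,[0,-5,0],[0,0,0]],[12,[0,0,18],[0,0,0]],[12,[0,0,0],[0,0,0]],[12,[0,0,0],[0,0,0]]])

```text
clock: 26.4
eef_pos: [610.9, 200.5, 4.2]
tcp_rot: [-3.141, 0.0, 1.544]
contact_force: [0.2, -0.1, 0.5]
opening: 0.141
```

Run:
```python
from h import *
s=sense();print(w2j(s["eef_pos"]))
tomove(j2w(27.5,390,6),np.pi/2+YJ)
```

```text
[ 25.30785904 392.28141819]
t 26.4 pos [610.9 200.5   4.2] rot [-3.141  0.     1.544] open 0.141 F [ 0.2 -0.1  0.5] M [-0.   -0.01  0.  ]
 shift(now axes) [-2.3  2.2 -1.8]  turn [-0.1  0.  -0. ]  shift(after turn) [-2.3  2.2 -1.8]
```

Emit:
servo_tool(rows=[[12,[-12,2,-2],[0,0,0]],[12,[-12,0,0],[0,0,0]],[12,[-12,0,0],[0,0,0]],[12,[-12,0,0],[0,0,0]],[12,[-12,0,0],[0,0,0]],[12,[-12,0,0],[0,0,0]],[12,[-12,0,0],[0,0,0]],[12,[-12,0,0],[0,0,0]]])

```text
clock: 27.4
eef_pos: [610.6, 103.8, 6.8]
tcp_rot: [3.142, -0.0, 1.544]
contact_force: [0.6, 0.8, 0.0]
opening: 0.139
```

Run:
```python
from h import *
s=sense();print(w2j(s["eef_pos"]))
tomove(j2w(27.5,200,6),np.pi/2+YJ)
k=get_calibration("wrist");a=grab_frame("wrist");cv2.imwrite("pics/w7.png",a)
```

```text
[ 27.60189048 295.64935338]
t 27.4 pos [610.6 103.8   6.8] rot [ 3.142 -0.     1.544] open 0.139 F [0.6 0.8 0. ] M [ 0.17 -0.04 -0.04]
 shift(now axes) [-95.6  -0.1   0.8]  turn [ 0. -0. -0.]  shift(after turn) [-95.6  -0.1   0.8]
```

View pics/w7.png

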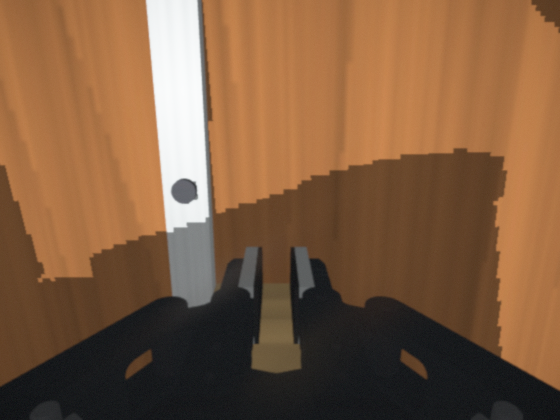

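Emit:
servo_tool(rows=[[12,[-12,0,0],[0,0,0]],[12,[-12,0,0],[0,0,0]],[12,[-12,0,0],[0,0,0]],[12,[-12,0,0],[0,0,0]],[12,[-12,0,0],[0,0,0]],[12,[-12,0,0],[0,0,0]],[12,[-12,0,0],[0,0,0]],[12,[0,0,0],[0,0,0]]])

```text
clock: 28.45
eef_pos: [608.3, 19.6, 6.8]
tcp_rot: [-3.142, 0.0, 1.543]
contact_force: [0.3, 0.1, -0.9]
opening: 0.144
```

Run:
```python
from h import *
s=sense();print(w2j(s["eef_pos"]))
tomove(j2w(27.5,125,6),np.pi/2+YJ)
b=[]
for n in("scene","side"):
    a=grab_frame(n);k=get_calibration(n);u,v=proj(k,j2w(28,130,15)).round().astype(int)
    b.append(cv2.resize(a[v-40:v+40,u-70:u+70],(525,300),interpolation=cv2.INTER_CUBIC))
cv2.imwrite("pics/c8.png",np.vstack(b))
```

```text
[ 27.55470871 211.39170831]
t 28.45 pos [608.3  19.6   6.8] rot [-3.142  0.     1.543] open 0.144 F [ 0.3  0.1 -0.9] M [ 0.01  0.01 -0.05]
 shift(now axes) [-86.4   0.1   0.8]  turn [-0.   0.  -0.1]  shift(after turn) [-86.4  -0.1   0.8]
```

View pics/c8.png

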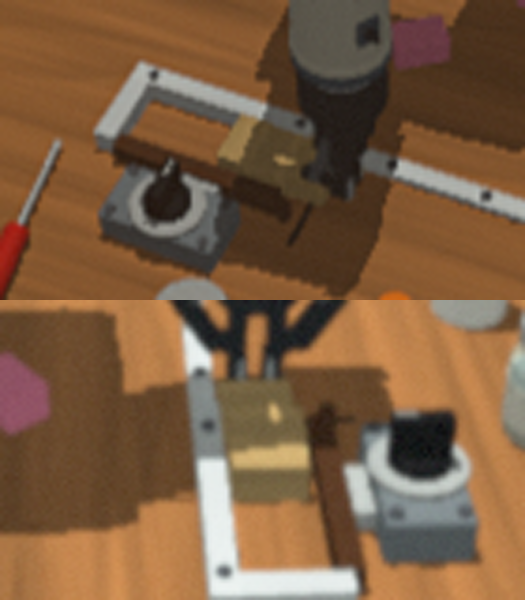

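Emit:
servo_tool(rows=[[12,[-12,0,0],[0,0,0]],[12,[-12,0,0],[0,0,0]],[12,[-12,0,0],[0,0,0]],[12,[-12,0,0],[0,0,0]],[12,[-12,0,0],[0,0,0]],[12,[-12,0,0],[0,0,0]],[12,[-10,0,0],[0,0,0]],[12,[0,0,0],[0,0,0]]])

```text
clock: 29.55
eef_pos: [606.1, -62.3, 6.7]
tcp_rot: [-3.142, 0.0, 1.543]
contact_force: [-0.0, 0.3, 0.3]
opening: 0.137
```

Emit:
servo_tool(rows=[[12,[-4,0,0],[0,0,0]],[12,[-4,0,0],[0,0,0]],[12,[-2,0,0],[0,0,0]],[12,[0,0,0],[0,0,0]]])

```text
clock: 30.05
eef_pos: [605.9, -71.5, 6.8]
tcp_rot: [3.142, 0.0, 1.544]
contact_force: [-0.5, 0.3, 0.1]
opening: 0.143
```

Run:
```python
from h import *
s=sense();print(w2j(s["eef_pos"]))
tomove(j2w(27.5,113,6),np.pi/2+YJ)
```

```text
[ 27.51016259 120.26487343]
t 30.05 pos [605.9 -71.5   6.8] rot [3.142 0.    1.544] open 0.143 F [-0.5  0.3  0.1] M [-0.02  0.02 -0.02]
 shift(now axes) [-7.3 -0.   0.8]  turn [ 0.  0. -0.]  shift(after turn) [-7.3 -0.   0.8]
```

Emit:
servo_tool(rows=[[12,[-2,0,0],[0,0,0]],[12,[-2,0,0],[0,0,0]],[12,[-2,0,0],[0,0,0]],[12,[0,0,0],[0,0,0]]])

```text
clock: 30.55
eef_pos: [605.7, -77.6, 6.8]
tcp_rot: [3.142, 0.0, 1.544]
contact_force: [0.6, -0.2, 0.4]
opening: 0.141
```

Emit:
servo_tool(rows=[[12,[-1.5,0,0],[0,0,0]],[12,[0,0,0],[0,0,0]]])

```text
clock: 30.8
eef_pos: [605.8, -78.3, 6.8]
tcp_rot: [3.141, -0.001, 1.544]
contact_force: [0.8, 5.1, 1.1]
opening: 0.144
```

Emit:
servo_tool(rows=[[12,[-1.5,0,0],[0,0,0]],[12,[0,0,0],[0,0,0]]])

```text
clock: 31.05
eef_pos: [605.8, -78.4, 6.8]
tcp_rot: [-3.142, -0.002, 1.543]
contact_force: [1.6, 13.4, 0.5]
opening: 0.14
```

Emit:
servo_tool(rows=[[12,[0,0,0],[0,0,0]],[12,[0,0,0],[0,0,0]],[12,[2,0,0],[0,0,0]],[12,[10,0,0],[0,0,0]],[12,[10,0,-20],[0,0,0]],[12,[0,0,-50],[0,0,0]],[12,[0,0,-60],[0,0,0]],[12,[0,0,-60],[0,0,0]]])

```text
clock: 32.05
eef_pos: [606.0, -57.9, 200.0]
tcp_rot: [3.141, 0.0, 1.544]
contact_force: [1.7, 0.1, 0.1]
opening: 0.138
```

Emit:
servo_tool(rows=[[60,[20,0,-10],[0,0,-10]],[60,[0,0,0],[0,0,-10]],[60,[0,0,0],[0,0,-10]],[60,[0,0,0],[0,0,-10]],[60,[0,0,0],[0,0,-10]],[60,[0,0,0],[0,0,-10]],[60,[0,0,0],[0,0,-10]],[60,[0,0,0],[0,0,-10]]])

```text
clock: 33.05
eef_pos: [606.8, -38.0, 208.3]
tcp_rot: [3.142, 0.001, 2.946]
contact_force: [1.0, -0.1, 0.1]
opening: 0.704
```

Emit:
servo_tool(rows=[[60,[0,0,0],[0,0,-10]],[60,[0,0,0],[0,0,0]],[60,[0,0,0],[0,0,0]]])

```text
clock: 33.42
eef_pos: [606.8, -38.2, 207.5]
tcp_rot: [-3.142, 0.001, 3.111]
contact_force: [0.5, 0.4, -0.7]
opening: 0.702
```

Run:
```python
from h import *
tomove(j2w(124,85,110),np.pi+YJ)
k=get_calibration("wrist");a=grab_frame("wrist");cv2.imwrite("pics/w9.png",a)
print(fine(a,k,j2w(28,51)[:2],80))
print(proj(k,j2w(124,85,78)))
```

```text
t 33.425 pos [606.8 -38.2 207.5] rot [-3.142e+00  1.000e-03  3.111e+00] open 0.702 F [ 0.5  0.4 -0.7] M [-0.   -0.   -0.01]
 shift(now axes) [-96.6 -68.2  97.6]  turn [-0.   0.  -0.2]  shift(after turn) [-96.4 -68.6  97.5]
((605.5057373046875, -139.54876708984375), (105.52783203125, 59.07279968261719), 88.25520324707031)
[198.24608266 301.19870897]
```

View pics/w9.png

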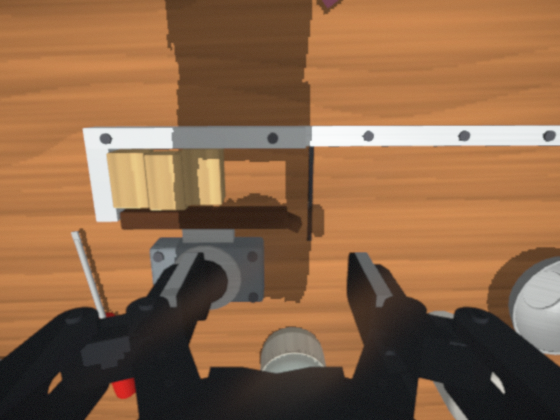

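Emit:
servo_tool(rows=[[60,[-32,-23,0],[0,0,0]],[60,[-32,-23,0],[0,0,0]],[60,[-32,-23,0],[0,0,0]],[60,[0,0,45],[0,0,0]],[60,[0,0,45],[0,0,0]],[60,[0,0,0],[0,0,0]],[60,[0,0,0],[0,0,0]]])

```text
clock: 34.35
eef_pos: [701.8, -110.0, 118.5]
tcp_rot: [-3.141, 0.002, 3.114]
contact_force: [0.0, 0.2, 0.5]
opening: 0.704
```

Run:
```python
from h import *
tomove(j2w(124,85,53),np.pi+YJ)
k=get_calibration("wrist");a=grab_frame("wrist");cv2.imwrite("pics/w10.png",a)
```

```text
t 34.35 pos [ 701.8 -110.   118.5] rot [-3.141e+00  2.000e-03  3.114e+00] open 0.704 F [0.  0.2 0.5] M [ 0.02 -0.02 -0.01]
 shift(now axes) [ 0.5  0.7 65.5]  turn [-0.   0.1 -0.1]  shift(after turn) [ 0.4  0.7 65.5]
```

View pics/w10.png

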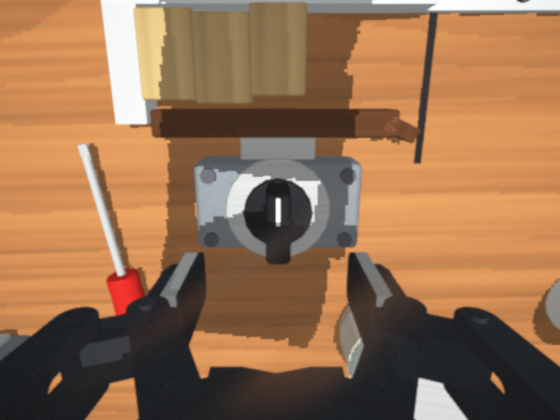

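Emit:
servo_tool(rows=[[60,[0,0.5,22],[0,0,0]],[60,[0,0,22],[0,0,0]],[60,[0,0,21],[0,0,0]],[60,[0,0,0],[0,0,0]],[0,[0,0,0],[0,0,0]],[0,[0,0,0],[0,0,0]],[0,[0,0,0],[0,0,0]],[0,[0,0,0],[0,0,0]]], force=50)

```text
clock: 35.4
eef_pos: [701.5, -109.1, 52.8]
tcp_rot: [3.141, 0.001, 3.115]
contact_force: [-0.1, 3.3, 6.0]
opening: 0.151
```

Emit:
servo_tool(rows=[[0,[0,0,0],[0,0,10]],[0,[0,0,0],[0,0,10]],[0,[0,0,0],[0,0,10]],[0,[0,0,0],[0,0,10]],[0,[0,0,0],[0,0,10]],[0,[0,0,0],[0,0,10]],[0,[0,0,0],[0,0,10]],[0,[0,0,0],[0,0,10]]])

```text
clock: 36.4
eef_pos: [700.7, -109.9, 52.8]
tcp_rot: [-3.141, 0.001, 1.713]
contact_force: [-4.5, -0.2, 9.2]
opening: 0.153
```

Emit:
servo_tool(rows=[[0,[0,0,0],[0,0,10]],[0,[0,0,0],[0,0,10]],[0,[0,0,0],[0,0,10]],[0,[0,0,0],[0,0,10]],[0,[0,0,0],[0,0,10]],[0,[0,0,0],[0,0,10]],[0,[0,0,0],[0,0,10]],[0,[0,0,0],[0,0,0]]])

```text
clock: 37.4
eef_pos: [699.9, -109.3, 52.8]
tcp_rot: [-3.14, 0.002, 0.494]
contact_force: [-6.8, 2.4, 10.4]
opening: 0.153
```

Run:
```python
from h import *
tomove(j2w(124,85,53));s=sense();print("knob",np.pi+YJ-s["tcp_rot"][2],s["joint_efforts"][5])
```

```text
t 37.4 pos [ 699.9 -109.3   52.8] rot [-3.14e+00  2.00e-03  4.94e-01] open 0.153 F [-6.8  2.4 10.4] M [ 0.45  1.21 -0.08]
 shift(now axes) [ 1.4  0.7 -0.2]  turn [0. 0. 0.]  shift(after turn) [ 1.4  0.7 -0.2]
knob 2.621037889007647 1.0199061781167984
```

Emit:
servo_tool(rows=[[0,[0,0,0],[0,0,5]],[0,[0,0,0],[0,0,5]],[0,[0,0,0],[0,0,5]]])

```text
clock: 37.78
eef_pos: [699.8, -109.2, 52.8]
tcp_rot: [-3.141, 0.002, 0.232]
contact_force: [-6.1, 3.1, 11.2]
opening: 0.153
```

Run:
```python
from h import *
s=sense();print("knob",np.pi+YJ-s["tcp_rot"][2],s["joint_efforts"][5],s["wrist_torque"])
```

```text
knob 2.88288728701696 -1.0114557668566704 [0.62080011 1.20285029 0.11787092]
```

Emit:
servo_tool(rows=[[0,[0,0,0],[0,0,5]],[0,[0,0,0],[0,0,5]],[0,[0,0,0],[0,0,5]],[0,[0,0,0],[0,0,5]]])

```text
clock: 38.28
eef_pos: [699.8, -108.9, 52.8]
tcp_rot: [-3.141, 0.002, -0.117]
contact_force: [-7.3, 5.1, 11.8]
opening: 0.155
```

Run:
```python
from h import *
s=sense();print("knob",np.pi+YJ-s["tcp_rot"][2],s["joint_efforts"][5],s["wrist_torque"])
```

```text
knob 3.2317782961956123 -0.9162564016878605 [0.81171419 1.17375652 0.20155966]
```

Emit:
servo_tool(rows=[[0,[0,0,0],[0,0,5]],[0,[0,0,0],[0,0,5]],[0,[0,0,0],[0,0,5]],[0,[0,0,0],[0,0,5]]])

```text
clock: 38.78
eef_pos: [699.9, -108.6, 52.8]
tcp_rot: [-3.141, 0.002, -0.466]
contact_force: [-5.7, 5.2, 11.6]
opening: 0.152
```

Run:
```python
from h import *
s=sense();print("knob",np.pi+YJ-s["tcp_rot"][2],s["joint_efforts"][5],s["wrist_torque"])
```

```text
knob 3.5808842617898415 -0.9052576124668121 [1.06274312 1.06506495 0.24920739]
```

Emit:
servo_tool(rows=[[0,[0,0,0],[0,0,6]],[0,[0,0,0],[0,0,6]],[0,[0,0,0],[0,0,0]],[0,[0,0,0],[0,0,0]],[0,[0,0,0],[0,0,0]],[30,[0,0,0],[0,0,0]],[60,[0,0,0],[0,0,0]],[60,[0,0,0],[0,0,0]]])

```text
clock: 39.78
eef_pos: [700.9, -109.7, 51.6]
tcp_rot: [3.141, -0.0, -0.673]
contact_force: [0.0, -0.9, -0.5]
opening: 0.699
```

Emit:
servo_tool(rows=[[60,[0,0,-20],[0,0,0]],[60,[0,0,-45],[0,0,0]],[60,[0,0,-45],[0,0,0]],[60,[0,0,-45],[0,0,0]],[60,[-30,0,-20],[0,0,0]],[60,[-50,0,0],[0,0,0]],[60,[0,0,0],[0,0,0]],[60,[0,0,0],[0,0,0]]])

```text
clock: 40.78
eef_pos: [639.1, -59.8, 228.1]
tcp_rot: [-3.141, -0.002, -0.672]
contact_force: [0.4, -0.8, 0.0]
opening: 0.7
```

Run:
```python
from h import *
s=sense();print("knob",np.pi+YJ-s["tcp_rot"][2]);tomove(j2w(124,85,53))
k=get_calibration("wrist");a=grab_frame("wrist");k2=get_calibration("scene");b=grab_frame("scene")
u,v=proj(k2,j2w(70,80,15)).round().astype(int);c=b[v-45:v+45,u-50:u+50]
cv2.imwrite("pics/end_raw.png",a);np.save("kend.npy",k,allow_pickle=True)
print(proj(k,j2w(28,51,30)),proj(k,j2w(124,85,78)))
cv2.imwrite("pics/end.png",np.hstack([cv2.resize(a,(533,400)),cv2.resize(c,(267,400),interpolation=cv2.INTER_CUBIC)]))
```

```text
knob 3.787366716946134
t 40.775 pos [639.1 -59.8 228.1] rot [-3.141e+00 -2.000e-03 -6.720e-01] open 0.7 F [ 0.4 -0.8  0. ] M [ 0.02 -0.01 -0.02]
 shift(now axes) [7.930e+01 1.000e-01 1.753e+02]  turn [0. 0. 0.]  shift(after turn) [7.930e+01 1.000e-01 1.753e+02]
[363.96087391 152.24486468] [274.6264095   88.78709148]
```

View pics/end.png

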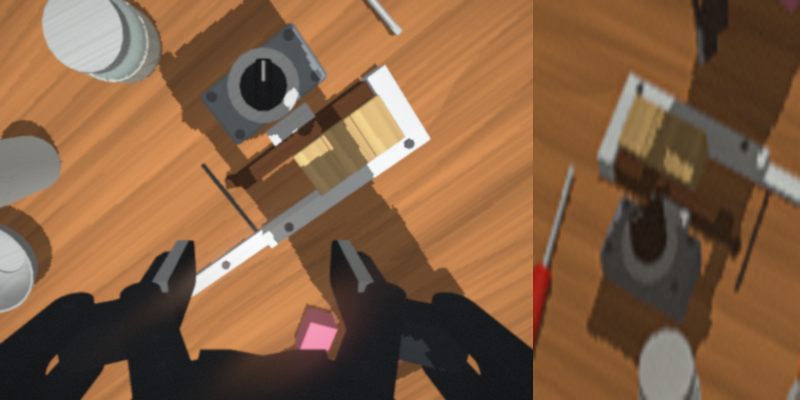

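Run:
```python
from h import *
a=cv2.imread("pics/end_raw.png");k=np.load("kend.npy",allow_pickle=True).item()
r=fine(a,k,j2w(26,51)[:2],80);print(w2j(r[0]),r)
sign_off()
```

```text
[31.641406   50.71675593] ((608.1741333007812, -141.1394500732422), (102.58284759521484, 63.93022537231445), 88.45769500732422)
the job is handed in; nothing more can be done
```

The job is handed in. Three beech blocks were on the bench, and they now stand clamped as one closed row against the end stop; no verdict was reported.

1. **Jaw:** I wound the knob anticlockwise until the hard stop was felt.
2. **Row:** I stood the three blocks along the low fence, outside the black line, and pushed them as one row to the end stop. Push force at the stop was about 13 N.
3. **Clamp:** I turned the knob clockwise. Torque was about 0.12 N m at 2.88 rad and 0.20 N m at 3.23 rad, so it stiffened near 3.0 rad. I stopped at about 3.79 rad, then let go and withdrew.

**Last checks:**
- The final picture shows a closed row between jaw and fence, with no gaps to be seen.
- The fitted row measured 102.6 mm long (102 mm expected), centred at jig y = 50.7 mm (51 mm expected), and square to the jig within about 0.001 rad.

**Disagreements and misses:**
- The same fit put the row's centre across the lane at x = 31.6 mm and its width at 64 mm, where 26 and 52 mm were expected. I put this down to the measured area taking in more than the blocks' tops. So flushness to the fence rests on the picture and the knob torque, not on that number.
- One block was pressed down with about 58 N, and 20 N sideways, as it was set down. A later close-up showed it standing flat against the fence.
- I made no separate check of the other things on the bench; none was touched knowingly.

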